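# Rap a jammed bush out of its sleeve

### The arm

A 6-joint arm with a two-finger parallel gripper is mounted at the origin on a cart in front of the work surface, level with it; the furniture and walls round the work are solid. World frame = base frame: x ahead of the robot, y to its left, z up, the work surface at z = 0. Lengths are in m, angles in degrees, forces in N, time in s.
With the tool pointing down it reaches from about 0.325 to 1 m from the base axis. Payload 5.1 kg.
Tool frame: the origin (TCP) lies between the finger pads; the fingertips stand 17 mm ahead of it and the grasp point (between the pads) lies 2 mm behind it; z points along the fingers, x is the direction in which the jaws open and shut, and the axes are right-handed (so a half turn about z gives the same grasp; the last joint's range is limited). The gripper opens to 85 mm and grips with 20 to 120 N. Pads are 22 mm wide; open, the fingers measure 114 mm over their backs; the gripper's body (76 mm by 85 mm) begins 54 mm behind the grasp point. The pads swing forward as they close: fully open they stand 13 mm farther back than shut.
Start: joints at [65.569, 7.093, 94.555, -0, 78.352, -4.733], TCP at [0.219, 0.612, 0.248] pointing down, gripper open.
Joint ranges: [-149.61, 149.61], [-58.7, 133.49], [1.44, 155.28], [-77.14, 257.14], [18.33, 153.61], [-166.67, 166.67]. Speed limits (degrees/s): [147.25, 147.25, 180, 180, 180, 180].

### API

Orientations are given as a 3x3 rotation matrix whose columns are the frame's x, y, z axes.
In Python, from bench import r, capture, camera_model, find_in gives the robot as it stands. Calls block until the motion is done:
- r.move_to(position, orientation): joint-space move of the TCP to a pose.
- r.move_straight(position, orientation=None, velocity=0.15): straight line of the TCP; orientation=None keeps the orientation; velocity is the mean speed in m/s.
- r.move_joints(angles): joint-space move.
- r.grip(opening, effort=None): finger opening in m; effort is the grip in N (None keeps the last); returns when the fingers have stopped.
- r.hold(seconds).
- r.solve_ik(position, orientation): joint angles nearest the present ones, or None.
- capture(name): name is "scene" or "top" or "wrist"; returns the picture (480x640x3 uint8, blue, green, red); there is no depth.
- camera_model(name): a dict with "vertical_fov" (degrees; the focal length in pixels is half the picture's height over the tangent of half this angle, whatever the lens; pixels are square), "cx", "cy" (the principal point, pixels), "rvec" (rotation vector, rad) and "tvec" (3), from world to camera coordinates, as OpenCV has them; the wrist camera has in their place "tool_from_camera" (4x4, takes a point from camera to tool coordinates, whose origin is the TCP and whose axes are the tool frame's). Camera axes: x right, y down, z forward; pixel columns grow to the right and rows downward; lengths in m; the calibration is good to about 2 mm. A picture is of the moment at which its call begins: read the wrist's pose just before it. camera_model takes no time and is no camera call.
A pose or a line that the arm cannot do raises r.PlanningError and nothing moves.
- r.job_done(): hands the job in, once; it reports no verdict.
Trained networks look in the newest picture that a camera, given by its name, has taken for a name from the list of things; names that differ only in an ending like _2 or _b are one class to them, and where a whole thing is asked for, a point or a joint stands for the part that bears it (a point fixed in the world has none). Each returns a list of dicts, best first, with "score" (0 to 1); they miss things now and then, are a little off and sometimes report something else, mostly with a low value. They report only what shows in the picture. A call takes as long as a camera call.
- find_in(camera, target): "extent" ([left, top, right, bottom] in pixels, round what is visible of it).
Readings, each from a call of its own:
- r.current_time_s(): time.
- r.current_joints(): joint angles.
- r.current_qd(): joint speeds.
- r.current_joint_torque(): joint torques, N m.
- r.current_position(): TCP position.
- r.current_ee_rot(): TCP orientation.
- r.current_ft_force(): force on the tool from outside, world axes, zero at the start.
- r.current_moment(): the same for the moment, N m.
- r.current_opening(): finger opening in m.
Only numpy, scipy, OpenCV 4.12 (cv2) and the standard library are available. Lean on these libraries where they do the work, as an engineer would, in place of code of your own. Each camera call takes 0.05 s, during which the arm holds its last target.

### The job

A flanged bush is jammed inside the steel sleeve with the brass neck that leans in the blue cradle. Clear the stray nut off the striking tray onto the bench, then take the sleeve by its neck and rap its mouth straight down on the tray until the bush comes out and is left standing on its wide flange on the tray, and put the empty sleeve back in its cradle. Leave the wash bottle and the two vials that stand between tray and cradle where they are.

Things in the scene. Friction and masses are not known exactly. Their poses are not given: they have to be found in the camera images.
- tray_floor (a point): Striking tray, fixed to the bench: pale metal plate 130 mm along x, 120 mm between its kerbs, top 14 mm above the bench, with a green kerb along each y side (10 mm wide, 10 mm above the plate); both x ends are open. The point is the centre of the plate's top; its x axis runs from open end to open end, z up.
- cradle_seat (a point): Fixed cradle: blue V trough and foot stop on a grey base plate 125 x 90 x 8 mm, 72 mm high. The point is where the centre of the sleeve's mouth is when the sleeve is home: 25 mm towards x from the plate's centre, 30 mm above the bench. The cradle's frame: z up, x is the way the mouth looks, level. Home, the sleeve leans 0.70 rad from vertical with its neck towards -x of this frame.
- cradle_neck (a point): Point of the cradle, 94 mm up the home axis from cradle_seat: where the middle of the neck is when the sleeve is home, 102 mm above the bench, clear of the trough, which ends 30 mm lower down the axis.
- sleeve_neck (a point): Middle of the sleeve's brass neck (30 mm diameter, 48 mm long, 94 mm from the mouth), to be gripped. Sleeve 0.25 kg: steel cup, outside 54 mm, inside 45 mm, 70 mm long, then the neck, 118 mm in all; open at the mouth, closed at the neck. Axes: z along the axis from mouth to neck.
- sleeve_mouth (a point): Centre of the sleeve's open mouth, level with its rim. Same axes as sleeve_neck. It starts in the cradle, mouth down at a slant.
- bush_center (a point): Middle (half-way up) of the grey flanged bush, 34 mm high, wide flange 42 mm, 0.09 kg; z from the wide flange up. It starts in the sleeve, flange towards the mouth and 16 mm in, held by four stiff rubber tabs. A slow touch does not free it; each firm rap (rim stopped dead from 0.2 to 0.4 m/s) folds the tabs further, and after 4 mm (2 to 10 raps) it drops onto the tray. Once out, do not lower the sleeve over it again.
- nut_center (a point): Middle of the stray steel hexagon nut on the tray, 24 mm across flats, 27 mm across corners, 19 mm high, lying flat at the start, loose.
- wash_bottle: White wash bottle with red cap and spout standing between tray and cradle, about 62 x 82 mm, 198 mm tall, loose; origin under its centre. (A second one far back is fixed.)
- vial_1: Vial with white cap, 27 mm diameter, 68 mm tall, standing between tray and cradle, loose; origin under its centre.
- vial_2: Vial with black cap, 27 mm diameter, 68 mm tall, standing between tray and cradle, loose; origin under its centre.

How it is judged:
By the outcome, as a careful person would: the job done as asked, in the order asked, and still so for the second after the job is handed in, with the robot touching nothing.
It also fails if it takes over 58 s, if anything falls off the work surface, if the arm or the gripper's body presses on something with over 40 N, if the wrist force passes 120 N, or if a joint passes its speed limit or range.

## Working session

There is one attempt and no reset: what is moved stays moved. The work goes in short steps, each a Python script; the robot and the scene stay as the last script left them, time stands still between calls to the robot, and variables do not carry over. Pictures are saved under pics/ and viewed, and the job is handed in when it is done.

```bash
ls; mkdir -p pics
python3 - <<'E'
from bench import r,capture,camera_model,find_in
import cv2
for n in("scene","top","wrist"):
    im=capture(n); cv2.imwrite(f"pics/{n}0.png",im); print(n,camera_model(n))
    for t in("tray_floor","cradle_seat","sleeve_neck","nut_center","wash_bottle","vial_1"):
        try: print(t,[(d['score'],d['extent']) for d in find_in(n,t)[:3]])
        except Exception as e: print(t,e)
print(r.current_time_s())
E
```

```text
pics
scene {'vertical_fov': 42.954525284823845, 'cx': 321.5207034968411, 'cy': 251.64800590868293, 'rvec': array([ 2.1897072 , -0.45700602,  0.2440488 ]), 'tvec': array([-0.49851793,  0.16966114,  0.83246115])}
tray_floor [(0.97, [230.5, 189.4, 320.8, 252.0]), (0.22, [347.0, 180.8, 389.6, 285.2])]
cradle_seat [(0.86, [332.1, 327.7, 427.7, 394.8])]
sleeve_neck [(0.76, [337.3, 296.2, 418.5, 370.4])]
nut_center [(0.55, [275.8, 197.7, 288.4, 213.8])]
wash_bottle [(0.8, [345.3, 187.4, 388.0, 287.3]), (0.17, [242.6, 267.7, 262.4, 310.0])]
vial_1 [(0.81, [244.7, 269.9, 262.3, 313.5]), (0.74, [309.1, 256.9, 325.5, 297.0])]
top {'vertical_fov': 46.12661611056047, 'cx': 324.8709125341789, 'cy': 237.24146109933858, 'rvec': array([ 2.15050463, -2.14071008,  0.16469916]), 'tvec': array([-0.03907701,  0.55037107,  0.85403395])}
tray_floor [(0.9, [152.4, 215.4, 244.5, 295.4])]
cradle_seat [(0.63, [388.8, 207.0, 473.0, 298.0])]
sleeve_neck [(0.93, [415.1, 220.3, 454.8, 278.5])]
nut_center [(0.49, [172.6, 232.9, 188.3, 250.6])]
wash_bottle [(0.73, [291.2, 174.4, 351.6, 224.1])]
vial_1 [(0.52, [318.2, 246.0, 332.7, 269.2])]
wrist {'vertical_fov': 68.70932828466306, 'cx': 324.3095246262069, 'cy': 240.65242550840466, 'tool_from_camera': array([[ 9.99999958e-01,  1.11001191e-04, -2.68644924e-04,
        -5.23475755e-04],
       [-3.26757139e-05,  9.61283733e-01,  2.75560489e-01,
        -7.07362460e-02],
       [ 2.88831538e-04, -2.75560468e-01,  9.61283696e-01,
        -1.25087979e-01],
       [ 0.00000000e+00,  0.00000000e+00,  0.00000000e+00,
         1.00000000e+00]])}
tray_floor [(0.67, [86.7, 476.2, 126.8, 479.3])]
cradle_seat []
sleeve_neck []
nut_center []
wash_bottle []
vial_1 []
1.05
```

View pics/scene0.png

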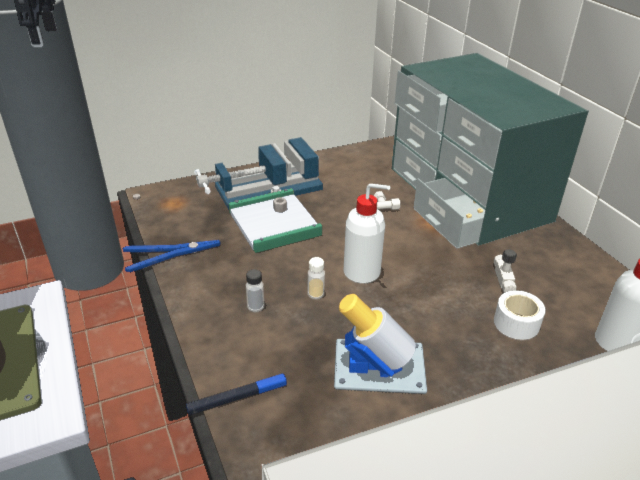

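View pics/top0.png

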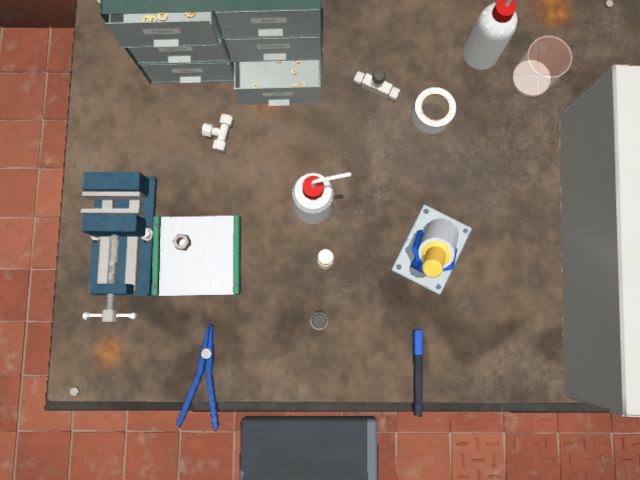

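View pics/wrist0.png

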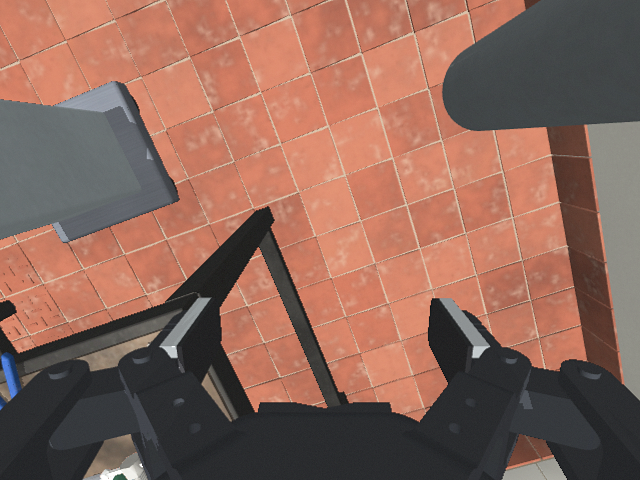

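The overview pictures show the tray with the nut near (181,242) in the top view and the vise close to its left kerb. The bottle is at (313,190), the vials at (325,259) and (319,321), and the cradle with sleeve at (433,250). I'll crop these areas for accurate pixel positions.

```bash
cat > h.py <<'E'
import numpy as np,cv2
from bench import r,capture,camera_model,find_in
def cam(n):
    m=camera_model(n); f=240/np.tan(np.radians(m['vertical_fov']/2))
    K=np.array([[f,0,m['cx']],[0,f,m['cy']],[0,0,1]])
    if 'rvec' in m:
        R=cv2.Rodrigues(m['rvec'])[0]; t=m['tvec']
    else:
        T=np.eye(4);T[:3,:3]=r.current_ee_rot();T[:3,3]=r.current_position()
        W=np.linalg.inv(T@m['tool_from_camera']);R=W[:3,:3];t=W[:3,3]
    return K,R,np.asarray(t).ravel()
def ray(c,uv):
    K,R,t=c; d=R.T@np.linalg.inv(K)@np.array([uv[0],uv[1],1.]); return -R.T@t,d/np.linalg.norm(d)
def atz(c,uv,z):
    o,d=ray(c,uv); return o+d*(z-o[2])/d[2]
def proj(c,P):
    K,R,t=c; p=K@(R@np.asarray(P,float)+t); return p[:2]/p[2]
def tri(c1,u1,c2,u2):
    A=np.zeros((3,3));b=np.zeros(3)
    for c,u in((c1,u1),(c2,u2)):
        o,d=ray(c,u);M=np.eye(3)-np.outer(d,d);A+=M;b+=M@o
    return np.linalg.solve(A,b)
E
python3 - <<'E'
import cv2
t=cv2.imread("pics/top0.png");s=cv2.imread("pics/scene0.png")
def crop(im,x,y,w,h,k,n):
    c=cv2.resize(im[y:y+h,x:x+w],None,fx=k,fy=k,interpolation=cv2.INTER_CUBIC)
    for i in range(0,w,10): cv2.line(c,(i*k,0),(i*k,6 if i%50 else 14),(0,0,255),1)
    for i in range(0,h,10): cv2.line(c,(0,i*k),(6 if i%50 else 14,i*k),(0,0,255),1)
    cv2.imwrite(n,c)
crop(t,380,190,110,110,5,"pics/c1.png")
crop(t,70,160,200,150,4,"pics/c2.png")
crop(s,320,280,130,120,5,"pics/c3.png")
crop(t,280,160,90,180,3,"pics/c4.png")
E
```

```text
(no output)
```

View pics/c1.png

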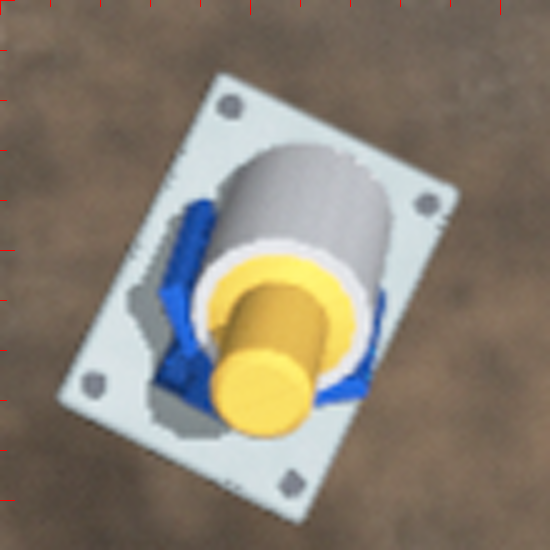

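View pics/c2.png

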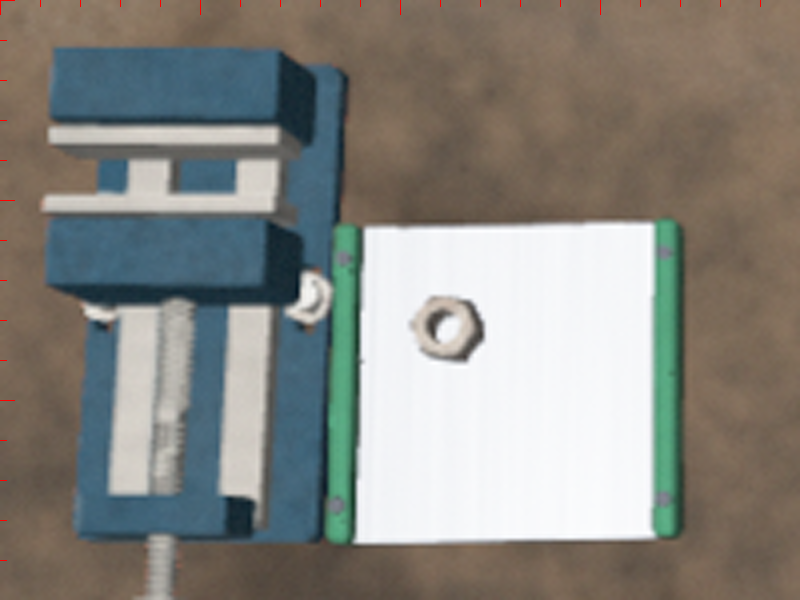

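View pics/c3.png

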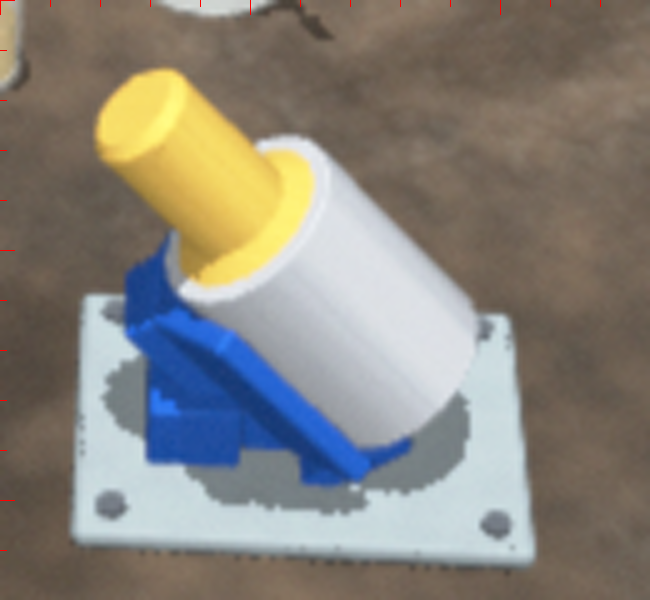

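Crop 1 shows the base plate's four corners and the neck end at about (432.5,268.5). Crop 2 shows the nut at about (182,242). Now the positions.

Run:
```python
from h import *
np.set_printoptions(precision=4,suppress=True)
T=cam("top");S=cam("scene")
c1=lambda x,y:(380+x/5-.4,190+y/5-.4); c2=lambda x,y:(70+x/4-.4,160+y/4-.4); c3=lambda x,y:(320+x/5-.4,280+y/5-.4)
C=[atz(T,c1(*p),.008) for p in((219,74),(460,189),(302,523),(59,398))]
for a,b in zip(C,C[1:]+C[:1]): print(a,np.linalg.norm(a-b))
cc=sum(C)/4; ax=(C[0]+C[1]-C[2]-C[3]);ax[2]=0; ax/=np.linalg.norm(ax)
print("cradle c",cc,"x",ax,np.degrees(np.arctan2(ax[1],ax[0])))
CS=[atz(S,c3(*p),.008) for p in((512,316),(535,563),(73,543),(85,295))]
print("scene",CS,sum(CS)/4)
seat=cc+.025*ax;seat[2]=.03
up=np.array([0,0,1]);axis=np.cos(.7)*up-np.sin(.7)*ax
for d in(.118,):
  e=seat+d*axis;print("end",e,proj(T,e),"seen",c1(262,392),proj(S,e),"seen",c3(142,115), tri(T,c1(262,392),S,c3(142,115)))
print("seat",seat,"neck",seat+.094*axis)
K=[atz(T,c2(*p),.024) for p in((333,225),(682,221),(681,538),(326,542))]
P=[atz(T,c2(*p),.014) for p in((362,228),(655,223),(654,538),(354,544))]
print("kerb",K,sum(K)/4);print("plate",P,sum(P)/4)
for n,z in(((448,328),.03),((448,328),.033)): print("nut",atz(T,c2(*n),z))
print("nut scene",atz(S,(280.5,201),.033),atz(S,(280.5,205),.0235))
print("vise",[atz(T,c2(*p),.06) for p in((315,50),(300,215),(300,300),(345,70))])
for n,(u,z) in dict(white=((325.5,257),.068),black=((319,320),.068),bottle=((313,187),.198)).items(): print(n,atz(T,u,z))
print("bottle base scene",atz(S,(363,276),0),"vials",atz(S,(316,294),0),atz(S,(256,307),0))
```

```text
[ 0.6116 -0.2004  0.008 ] 0.087792099395855
[ 0.5732 -0.2793  0.008 ] 0.12335208277960179
[ 0.4629 -0.2241  0.008 ] 0.08823030301994682
[ 0.5032 -0.1457  0.008 ] 0.1213864730164189
cradle c [ 0.5377 -0.2124  0.008 ] x [ 0.8935 -0.4491  0.    ] -26.683675631272237
scene [array([ 0.614 , -0.2039,  0.008 ]), array([ 0.5721, -0.2842,  0.008 ]), array([ 0.462 , -0.2294,  0.008 ]), array([ 0.5039, -0.1476,  0.008 ])] [ 0.538  -0.2163  0.008 ]
end [ 0.4921 -0.1895  0.1203] [431.4619 269.8027] seen (432.0, 268.0) [344.658  301.2051] seen (348.0, 302.6) [ 0.4956 -0.191   0.1178]
seat [ 0.5601 -0.2236  0.03  ] neck [ 0.506  -0.1964  0.1019]
kerb [array([0.587 , 0.2433, 0.024 ]), array([0.5893, 0.1015, 0.024 ]), array([0.4608, 0.0985, 0.024 ]), array([0.4586, 0.2397, 0.024 ])] [0.5239 0.1708 0.024 ]
plate [array([0.5876, 0.2344, 0.014 ]), array([0.5903, 0.1141, 0.014 ]), array([0.4613, 0.1108, 0.014 ]), array([0.4583, 0.2314, 0.014 ])] [0.5244 0.1727 0.014 ]
nut [0.544  0.1933 0.03  ]
nut [0.5436 0.1925 0.033 ]
nut scene [0.547  0.1916 0.033 ] [0.5472 0.1926 0.0235]
vise [array([0.6504, 0.2428, 0.06  ]), array([0.5841, 0.2453, 0.06  ]), array([0.5505, 0.2436, 0.06  ]), array([0.6424, 0.2306, 0.06  ])]
white [ 0.5159 -0.0376  0.068 ]
black [ 0.4204 -0.0282  0.068 ]
bottle [ 0.5942 -0.02    0.198 ]
bottle base scene [ 0.6089 -0.0274  0.    ] vials [ 0.519  -0.0381  0.    ] [ 0.4209 -0.0294  0.    ]
```

View pics/c4.png

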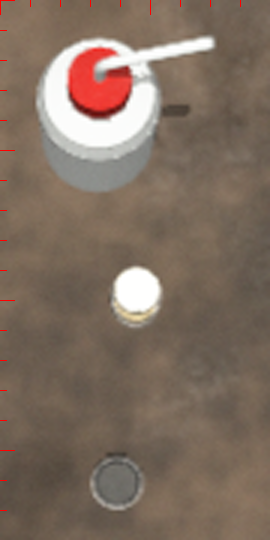

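Run:
```python
from h import *
np.set_printoptions(precision=4,suppress=True)
T=cam("top");S=cam("scene")
print("vise corner",tri(T,(139.6,172.1),S,(317.5,152.5)))
print(r.current_ee_rot(), r.current_ft_force())
ax=np.array([.8935,-.4491,0])
for s in(1,-1):
  R=np.array([[0,s,0],[s,0,0],[0,0,-1.]]).T   # x=(0,s,0)
  Rx=np.column_stack([[s,0,0],[0,-s,0],[0,0,-1]]).astype(float)
  print("nut",s,r.solve_ik([.545,.192,.2],Rx),r.solve_ik([.545,.192,.033],Rx),r.solve_ik([.41,.085,.02],Rx))
  zt=np.sin(.7)*ax-np.cos(.7)*np.array([0,0,1]); h=s*np.array([.4491,.8935,0])
  Rg=np.column_stack([h,np.cross(zt,h),zt]); n=np.array([.508,-.197,.102])
  print("grasp",s,r.solve_ik(n,Rg),r.solve_ik(n-.1*zt,Rg))
  Rv=np.column_stack([h,np.cross([0,0,-1],h),[0,0,-1]])
  print("strike",r.solve_ik([.524,.17,.11],Rv),r.solve_ik([.45,0,.3],Rv))
```

```text
vise corner [0.6447 0.2478 0.0855]
[[ 0.3371  0.9415 -0.    ]
 [ 0.9415 -0.3371  0.    ]
 [ 0.     -0.     -1.    ]] [-0.0863  0.3666 -0.2272]
nut 1 [ 14.0846   0.0505 106.6801  -0.      73.2694  14.0846] [ 14.0846  11.3062 112.3785  -0.      56.3153  14.0846] [  4.3579  -7.2093 133.0696  -0.      54.1397   4.3579]
grasp 1 None [-26.9574 -35.8718 142.254    0.3173  33.5111 -90.4726]
strike [ 12.3909   1.999  113.9957  -0.      64.0053 -50.9236] [ -6.8408 -20.9205 115.1287  -0.      85.7917 -70.1553]
nut -1 [  14.0846    0.0505  106.6801   -0.       73.2694 -165.9154] [  14.0846   11.3062  112.3785   -0.       56.3153 -165.9154] None
grasp -1 None [-26.9574 -35.8718 142.254    0.3173  33.5111  89.5274]
strike [ 12.3909   1.999  113.9957  -0.      64.0053 129.0764] [ -6.8408 -20.9205 115.1287  -0.      85.7917 109.8447]
```

Run:
```python
from h import *
np.set_printoptions(precision=1,suppress=True)
ax=np.array([.8935,-.4491,0]);up=np.array([0,0,1.]);h=np.array([.4491,.8935,0])
a=np.cos(.7)*up-np.sin(.7)*ax
nk=np.array([.508,-.1975,.102])+.003*a
for b in(0,10,15,20,25,30,40):
  th=.7-np.radians(b); zt=np.sin(th)*ax-np.cos(th)*up
  Rg=np.column_stack([h,np.cross(zt,h),zt])
  print(b,r.solve_ik(nk+.002*zt,Rg),r.solve_ik(nk-.09*zt,Rg))
  for yaw in (-26.7,0,15):
    y=np.radians(yaw);axx=np.array([np.cos(y),np.sin(y),0]);hh=np.array([-np.sin(y),np.cos(y),0])
    zz=-np.sin(np.radians(b))*axx-np.cos(np.radians(b))*up
    print("   strike",yaw,r.solve_ik([.524,.17,.115],np.column_stack([hh,np.cross(zz,hh),zz])),r.solve_ik([.45,-.02,.3],np.column_stack([hh,np.cross(zz,hh),zz])))
```

```text
0 None [-27.  -34.4 142.    0.4  32.3 -90.6]
   strike -26.7 [ 12.4   1.6 113.8  -0.   64.5 -50.9] [ -9.4 -20.9 115.1  -0.   85.8 -72.7]
   strike 0 [ 12.4   1.6 113.8  -0.   64.5 -77.6] [ -9.4 -20.9 115.1  -0.   85.8 -99.4]
   strike 15 [ 12.4   1.6 113.8  -0.   64.5 -92.6] [  -9.4  -20.9  115.1   -0.    85.8 -114.4]
10 [-27.  -13.  132.4   0.3  30.5 -90.5] [-27.  -27.5 134.4   0.2  43.  -90.4]
   strike -26.7 [  9.6   5.9 109.7   6.2  72.5 -56. ] [-10.9 -14.9 110.9   2.7  93.7 -74.3]
   strike 0 [ 11.5   7.2 108.4   2.1  74.3 -79.3] [ -8.5 -14.4 110.5  -1.5  93.8 -98.5]
   strike 15 [ 12.6   7.4 108.1  -0.4  74.5 -92.3] [  -7.2  -14.7  110.7   -3.8   93.3 -112.1]
15 [-26.9 -11.  129.6   0.2  36.3 -90.4] [-27.  -23.8 130.5   0.2  48.1 -90.4]
   strike -26.7 [  8.4   8.3 107.7   8.8  76.6 -57.9] [-11.6 -12.  108.9   3.9  97.6 -74.9]
   strike 0 [ 11.   10.  105.7   2.9  79.1 -79.9] [ -8.2 -11.3 108.3  -2.1  97.8 -98.2]
   strike 15 [ 12.7  10.3 105.3  -0.6  79.3 -92.1] [  -6.3  -11.7  108.7   -5.4   97.  -111.3]
20 [-26.9  -8.8 126.8   0.1  41.9 -90.3] [-26.9 -20.  126.7   0.1  53.2 
[... 643 characters left out ...]
.9  -3.9 121.1   0.   52.7 -90.2] [-26.9 -12.2 119.    0.   63.1 -90.2]
   strike -26.7 [  5.2  15.7 101.7  15.3  88.7 -62. ] [-13.2  -3.5 103.7   7.1 108.9 -76. ]
   strike 0 [ 10.   18.6  98.1   5.   92.9 -81. ] [ -7.3  -2.3 102.6  -3.9 109.5 -97.6]
   strike 15 [ 12.9  19.1  97.4  -1.1  93.5 -91.9] [  -4.    -2.9  103.2   -9.9  108.1 -109.7]
40 [-26.9   1.5 115.3   0.   63.1 -90.2] [-26.9  -4.2 111.4   0.   72.7 -90.2]
   strike -26.7 [  3.5  20.8  98.1  19.   96.7 -63.6] [-14.1   1.9 100.9   9.  116.2 -76.2]
   strike 0 [  9.5  24.2  93.5   6.2 101.8 -81.4] [ -6.8   3.2  99.5  -4.9 116.9 -97.5]
   strike 15 [ 13.   24.9  92.6  -1.3 102.5 -91.8] [  -2.9    2.5  100.3  -12.6  115.3 -109.3]
```

Run:
```python
from h import *
np.set_printoptions(precision=4,suppress=True)
R=np.column_stack([[1,0,0],[0,-1,0],[0,0,-1]]).astype(float)
r.move_to([.5455,.192,.13],R)
c=cam("wrist");im=capture("wrist")
d=find_in("wrist","nut_center");print(d[:2])
if d:
    l,t,rr,b=d[0]['extent'];print(atz(c,((l+rr)/2,(t+b)/2),.0235))
print(proj(c,[.5455,.192,.033]))
cv2.imwrite("pics/w1.png",im);np.savez("w1.npz",K=c[0],R=c[1],t=c[2])
print(r.current_time_s(),r.current_position())
```

```text
[{'extent': [307.4, 220.9, 344.7, 266.0], 'score': 0.96}]
[0.5458 0.194  0.0235]
[325.6654 250.425 ]
3.1167 [0.5455 0.1929 0.1303]
```

View pics/w1.png

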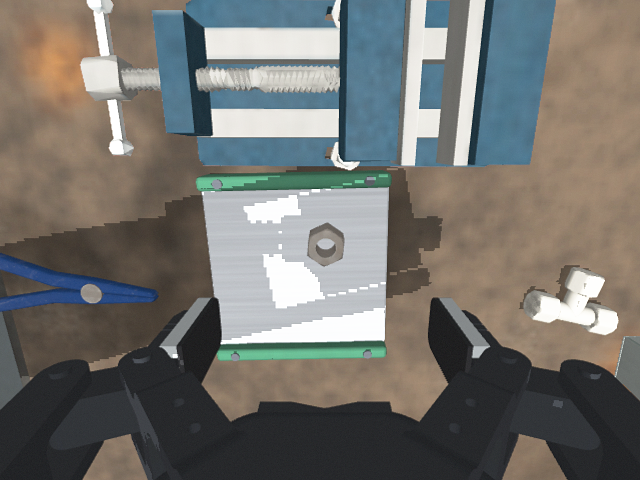

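The wrist view shows the nut at (326,244) with its flats facing left and right, so the jaws along x suit it. Picking it up now.

Run:
```python
from h import *
np.set_printoptions(precision=4,suppress=True)
z=np.load("w1.npz");c=(z['K'],z['R'],z['t'])
P=[atz(c,p,.024) for p in((196.5,178.5),(390.5,174),(386,356.5),(219.5,359.5))];print(P,sum(P)/4)
r.grip(.05)
r.move_straight([.5458,.1935,.034])
r.grip(.015,40)
print(r.current_opening(),r.current_ft_force(),r.current_position())
r.move_straight([.5458,.1935,.10],velocity=.2)
print(r.current_opening(),r.current_ft_force())
R=r.current_ee_rot()
r.move_to([.41,.085,.09],R)
r.move_straight([.41,.085,.0215],velocity=.1)
print(r.current_ft_force(),r.current_position())
r.grip(.05)
r.move_straight([.41,.085,.13],velocity=.2)
cv2.imwrite("pics/w2.png",capture("wrist"));cv2.imwrite("pics/t2.png",capture("top"))
print(r.current_time_s())
```

```text
[array([0.4611, 0.2383, 0.024 ]), array([0.5876, 0.2413, 0.024 ]), array([0.5915, 0.1049, 0.024 ]), array([0.4651, 0.1022, 0.024 ])] [0.5263 0.1717 0.024 ]
0.02243974636554472 [0.0746 0.2012 6.6361] [0.547  0.1938 0.0357]
0.022558051213489663 [ 0.3154 -0.3121 -1.3856]
[-2.6371 -0.7169  3.3712] [0.4104 0.0853 0.0216]
7.9333
```

View pics/w2.png

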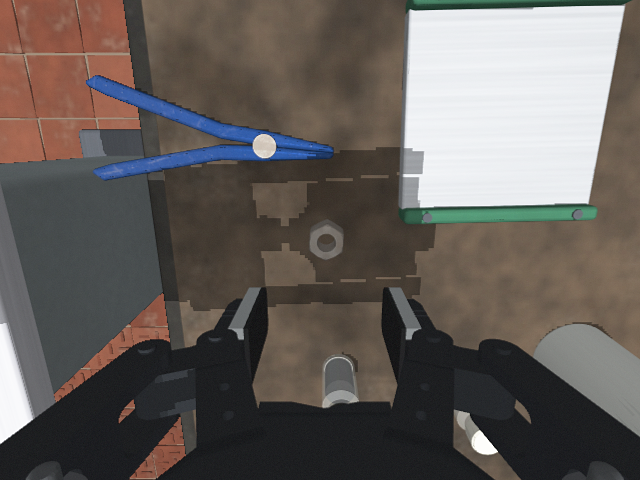

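The nut now lies flat on the bench at (326,240), clear of the tray. Next I move to the pre-grasp pose and look at the sleeve.

```bash
cat >> h.py <<'E'
up=np.array([0,0,1.])
def frame(yaw,th):  # tool: jaw horizontal, z tilted th from down towards +ax
    y=np.radians(yaw);ax=np.array([np.cos(y),np.sin(y),0]);h=np.array([-np.sin(y),np.cos(y),0])
    z=np.sin(th)*ax-np.cos(th)*up
    return np.column_stack([h,np.cross(z,h),z]),ax
B=np.radians(15); CY=-26.75
E
python3 - <<'E'
from h import *
np.set_printoptions(precision=4,suppress=True)
r.move_straight([.41,.085,.2],velocity=.3)
R,ax=frame(CY,.7-B); a=np.cos(.7)*up-np.sin(.7)*ax
cc=np.array([.538,-.2145,0]); seat=cc+.025*ax+.03*up
g=seat+.100*a
r.grip(.085)
r.move_to(g-.09*R[:,2],R)
c=cam("wrist");cv2.imwrite("pics/w3.png",capture("wrist"));cv2.imwrite("pics/s3.png",capture("scene"));cv2.imwrite("pics/t3.png",capture("top"))
np.savez("w3.npz",K=c[0],R=c[1],t=c[2])
print(r.current_time_s(),g,r.current_position()-(g-.09*R[:,2]))
im=cv2.imread("pics/w3.png")
for k in(0,.07,.118): print(k,proj(c,seat+k*a))
for i in(-1,1):
  for j in(-1,1):
    h=R[:,0];print(proj(c,cc+.0625*i*ax+.045*j*h+.008*up))
E
```

```text
10.375 [ 0.5028 -0.1968  0.1065] [0.0002 0.0005 0.    ]
0 [324.6608 248.1014]
0.07 [324.7634 251.7932]
0.118 [324.8736 255.7558]
[269.4186 150.3757]
[380.009  150.3774]
[281.6734 260.4327]
[367.5632 260.4321]
```

View pics/w3.png

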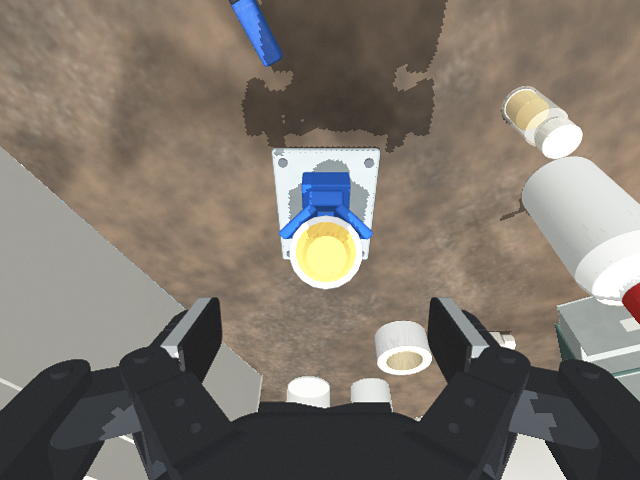

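The wrist view shows the plate corners within 4 px and the neck end within about 2 px of what I predicted. Going in to grip.

Run:
```python
from h import *
np.set_printoptions(precision=4,suppress=True)
R,ax=frame(CY,.7-B); a=np.cos(.7)*up-np.sin(.7)*ax
cc=np.array([.538,-.2145,0])+.0008*R[:,0]; seat=cc+.025*ax+.03*up
g=seat+.100*a
r.move_straight(g+.002*R[:,2],R,velocity=.12)
print("pre",r.current_ft_force(),r.current_position()-g)
r.grip(.02,30); print(r.current_opening(),r.current_ft_force(),r.current_position())
r.grip(.02,120); print(r.current_opening(),r.current_ft_force(),r.current_moment(),r.current_position())
cv2.imwrite("pics/s4.png",capture("scene"));cv2.imwrite("pics/w4.png",capture("wrist"))
np.save("g.npy",np.r_[r.current_position(),g+.002*R[:,2]])
print(r.current_time_s())
```

```text
pre [ 0.4099 -0.7309  0.2326] [ 0.0011 -0.0005 -0.0012]
0.029059362393069187 [-2.2061  2.9866  3.9912] [ 0.5042 -0.1963  0.1053]
0.027541654545065974 [-4.0925  3.6833  6.9571] [0.428  0.5461 0.0777] [ 0.5042 -0.1963  0.1056]
12.15
```

View pics/s4.png

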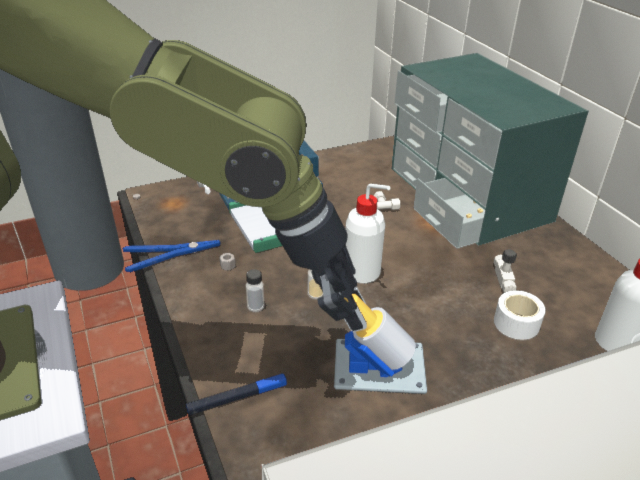

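View pics/w4.png

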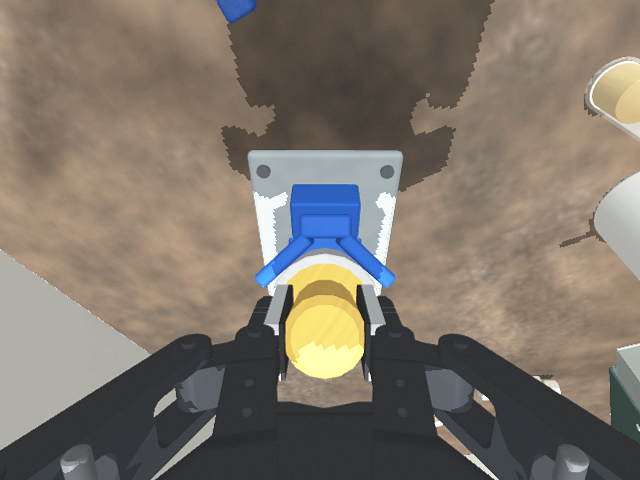

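The sleeve is gripped (opening 27.5 mm) and still seated. I'll lift it, turn it upright and carry it high over the vials to above the tray.

Run:
```python
from h import *
np.set_printoptions(precision=4,suppress=True)
R,ax=frame(CY,.7-B); a=np.cos(.7)*up-np.sin(.7)*ax
seat=np.array([.538,-.2145,0])+.0008*R[:,0]+.025*ax+.03*up
G=np.load("g.npy"); off=R.T@(seat-G[:3]); np.save("off.npy",off); print(off)
p=G[3:]
r.move_straight(p+[0,0,.03],velocity=.08); print(r.current_ft_force(),r.current_opening())
r.move_straight(p+[0,0,.13],velocity=.2)
Rs,_=frame(10,-B)
r.move_to([.45,-.08,.33],Rs)
r.move_to([.50,.10,.33],Rs)
m=np.array([.522,.170,.10]); 
r.move_straight(m-Rs@off,Rs,velocity=.25)
r.hold(.2)
print(r.current_ft_force(),r.current_moment(),r.current_position()+r.current_ee_rot()@off)
cv2.imwrite("pics/s5.png",capture("scene"));cv2.imwrite("pics/t5.png",capture("top"))
print(r.current_time_s())
```

```text
[-0.0002  0.0253  0.0953]
[ 0.9048  1.2943 -4.3181] 0.027757956693337187
[ 0.591   0.0559 -4.1907] [ 0.0484 -0.3537  0.0145] [0.5235 0.1696 0.1023]
15.9583
```

View pics/s5.png

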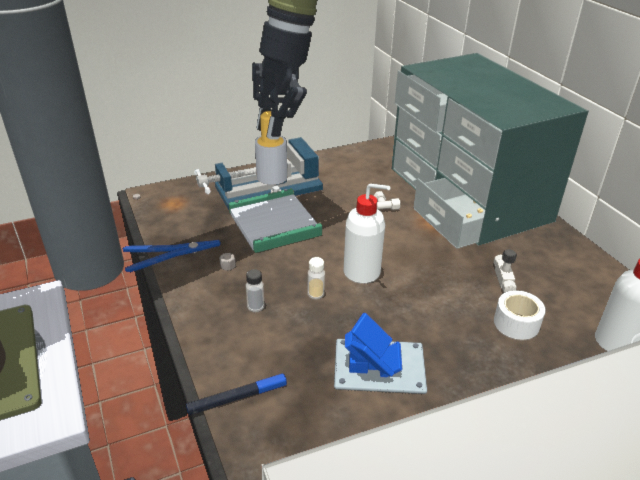

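View pics/t5.png

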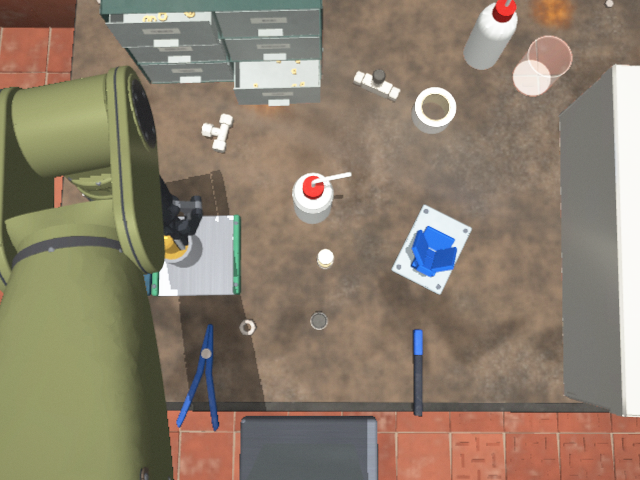

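The sleeve hangs over the tray with its mouth near (272,178). I'll check that it is vertical.

Run:
```python
from h import *
im=cv2.imread("pics/s5.png");S=cam("scene");k=8
c=cv2.resize(im[100:200,235:315],None,fx=k*.75,fy=k*.75,interpolation=cv2.INTER_CUBIC)
k=6
m=np.load("off.npy");R=r.current_ee_rot();P=r.current_position();b=P+R@m
for z,rad in((0,.027),(.07,.027),(.07,.015),(.118,.015)):
    pts=[proj(S,b+[rad*np.cos(t),rad*np.sin(t),z]) for t in np.linspace(0,6.283,40)]
    cv2.polylines(c,[np.int32([( (u+.5-235)*k,(v+.5-100)*k) for u,v in pts])],True,(0,0,255),1)
cv2.imwrite("pics/c5.png",c)
```

```text
(no output)
```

View pics/c5.png

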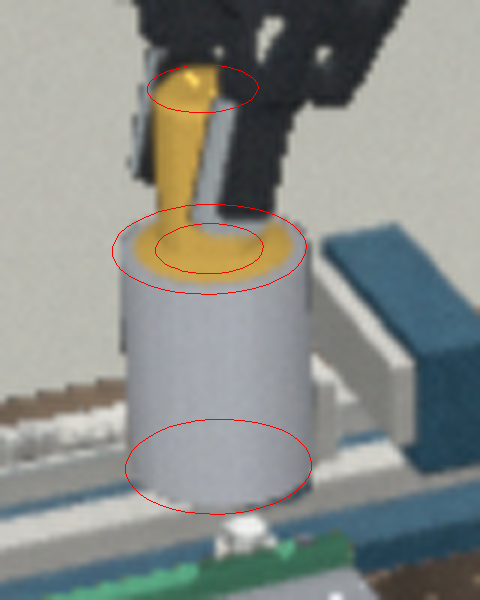

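Edges fit an upright sleeve to within about 1°. Next is a slow touch to find the contact height.

Run:
```python
from h import *
np.set_printoptions(precision=4,suppress=True)
off=np.load("off.npy");Rs,_=frame(10,-B)
xy=(np.array([.522,.170,0])-Rs@off)
f0=r.current_ft_force()[2]
r.move_straight([*xy[:2],xy[2]+.022],Rs,velocity=.2)
f1=r.current_ft_force()[2]
z=.022
while z>.004:
    z-=.0015
    r.move_straight([*xy[:2],xy[2]+z],Rs,velocity=.04)
    f=r.current_ft_force()
    print(round(z,4),r.current_position()[2]-xy[2],f,r.current_moment())
    if f[2]-f0>4: break
np.save("touch.npy",[z]);print(r.current_time_s())
```

```text
0.0205 0.022178691535224643 [ 0.118  -0.1013 -4.5821] [ 0.075  -0.2868 -0.0159]
0.019 0.019199747925269614 [-0.9148 -0.02   -4.0921] [ 0.0423 -0.32   -0.001 ]
0.0175 0.017295596081962697 [-1.1561 -0.3288 -3.8032] [ 0.0989 -0.279  -0.0132]
0.016 0.015815039702251996 [-0.5391 -1.1116 -3.5286] [ 0.0609 -0.2673 -0.0678]
0.0145 0.014851983232700983 [ 0.0626  0.6501 -2.2742] [ 0.0336 -0.2417  0.017 ]
0.013 0.014752201135876858 [-1.9119  0.1189  4.5468] [-0.1024  0.4914 -0.057 ]
18.0
```

```bash
cat > rap.py <<'E'
from h import *
import sys
np.set_printoptions(precision=4,suppress=True)
def rap(v,over,h=.06,tag=""):
    off=np.load("off.npy");Rs,_=frame(10,-B)
    xy=(np.array([.522,.170,0])-Rs@off); q=lambda z:[*xy[:2],xy[2]+z]
    t0=r.current_time_s()
    r.move_straight(q(.0148-over),Rs,velocity=v)
    t1=r.current_time_s();f=r.current_ft_force(); qd=np.abs(r.current_qd()).max()
    pz=r.current_position()[2]-xy[2]
    r.move_straight(q(.0148+h),Rs,velocity=.2); r.hold(.15)
    print("rap",v,over,"dur",round(t1-t0,3),"f",f,"z",round(pz,4),"up f",r.current_ft_force(),r.current_opening())
    cv2.imwrite(f"pics/s_rap{tag}.png",capture("scene"))
    print([(d['score'],d['extent']) for d in find_in("scene","bush_center")[:2]],r.current_time_s())
E
python3 - <<'E'
from rap import *
off=np.load("off.npy");Rs,_=frame(10,-B)
xy=(np.array([.522,.170,0])-Rs@off)
r.move_straight([*xy[:2],xy[2]+.0748],Rs,velocity=.2);r.hold(.15)
print(r.current_ft_force(),r.current_time_s())
rap(.3,.004,tag="1")
E
python3 -c "
import cv2;im=cv2.imread('pics/s_rap1.png')[90:260,190:340];cv2.imwrite('pics/cr1.png',cv2.resize(im,None,fx=3.5,fy=3.5))"
```

```text
[-0.8646 -0.8149 -4.5602] 18.6083
rap 0.3 0.004 dur 0.367 f [-1.2004 -0.1622 -3.9854] z 0.0093 up f [-0.3745 -0.8446 -3.6818] 0.02788501247061183
[(0.65, [255.0, 125.9, 285.5, 197.8]), (0.2, [230.1, 192.6, 321.6, 253.6])] 19.6917
```

View pics/cr1.png

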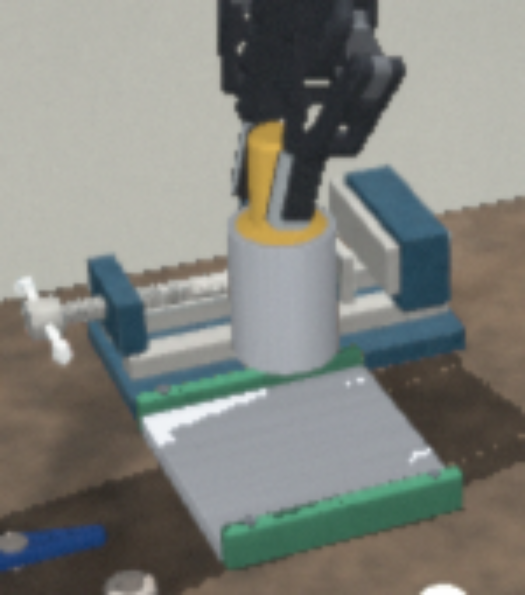

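After the first rap the tray is still empty, so the bush is still in. The TCP ended 5.5 mm below the contact height, so the sleeve slid up in the grip. I'll re-grip with the sleeve standing on the tray, then carry on.

```bash
cat > rap.py <<'E'
from h import *
np.set_printoptions(precision=4,suppress=True)
off=np.load("off.npy");Rs,_=frame(10,-B)
XY=(np.array([.522,.170,0])-Rs@off); q=lambda z:[*XY[:2],XY[2]+z]
def Z(): return r.current_position()[2]-XY[2]
def regrip(z=.0155,eff=90):
    z0=Z(); r.grip(.036); r.move_straight(q(z),Rs,velocity=.08); r.grip(.02,eff)
    print("regrip from",round(z0,4),"to",round(Z(),4),r.current_opening(),r.current_ft_force())
def lift(h=.06):
    r.move_straight(q(.0155+h),Rs,velocity=.2); r.hold(.1)
    print("up f",r.current_ft_force())
def rap(v,over):
    r.move_straight(q(.0155-over),Rs,velocity=v)
    print("rap",v,"z",round(Z(),4),r.current_ft_force(),r.current_moment())
def look(tag):
    cv2.imwrite(f"pics/s_rap{tag}.png",capture("scene"))
    print([(d['score'],d['extent']) for d in find_in("scene","bush_center")[:3]],round(r.current_time_s(),2))
E
python3 - <<'E'
from rap import *
r.move_straight(q(.013),Rs,velocity=.2)
r.move_straight(q(.0075),Rs,velocity=.05)
print(Z(),r.current_ft_force())
regrip(); lift(); rap(.36,.0045); regrip(); lift(); look("2")
E
python3 -c "
import cv2;im=cv2.imread('pics/s_rap2.png')[90:260,190:340];cv2.imwrite('pics/cr2.png',cv2.resize(im,None,fx=3.5,fy=3.5))"
```

```text
0.008331586185710685 [-0.164   0.2301 -3.9215]
regrip from 0.0083 to 0.0166 0.0280896705621357 [ 0.4885 -0.8728  6.262 ]
up f [ 0.7354  0.3128 -3.674 ]
rap 0.36 z 0.0087 [ 1.2154  0.1497 -4.2184] [ 0.0787 -0.2556  0.0363]
regrip from 0.0087 to 0.0164 0.028015213820151052 [ 0.1423 -0.8219  5.1867]
up f [-0.0104  0.08   -2.9367]
[(0.63, [269.5, 200.2, 289.1, 223.0]), (0.27, [336.7, 311.7, 426.6, 393.9])] 23.4
```

View pics/cr2.png

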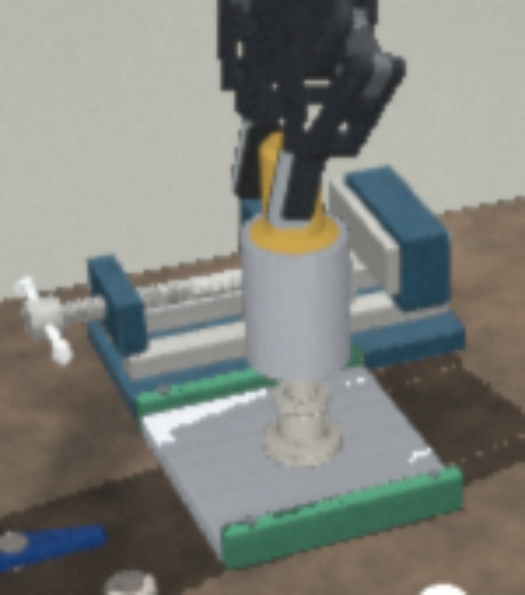

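The bush is out, standing on its flange on the tray at about (277,213). The sleeve shifted a little in the jaws when I re-gripped. I'll lift away and measure the sleeve in the hand before returning it.

Run:
```python
from rap import *
print(r.current_position()-np.array(q(.0755)),Rs.T@r.current_ee_rot())
r.move_straight(q(.15),Rs,velocity=.25)
r.move_to([.50,.10,.33],Rs)
r.hold(.15)
cv2.imwrite("pics/w6.png",capture("wrist"));cv2.imwrite("pics/s6.png",capture("scene"));cv2.imwrite("pics/t6.png",capture("top"))
np.savez("p6.npz",p=r.current_position(),R=r.current_ee_rot())
print(r.current_time_s())
a=cv2.imread("pics/w4.png")[230:430,230:430];b=cv2.imread("pics/w6.png")[230:430,230:430]
cv2.imwrite("pics/cw6.png",cv2.resize(np.hstack([a,b]),None,fx=2,fy=2))
```

```text
[-0.0013 -0.0003 -0.0024] [[ 1.     -0.     -0.0001]
 [ 0.      1.     -0.0041]
 [ 0.0001  0.0041  1.    ]]
24.6667
```

View pics/cw6.png

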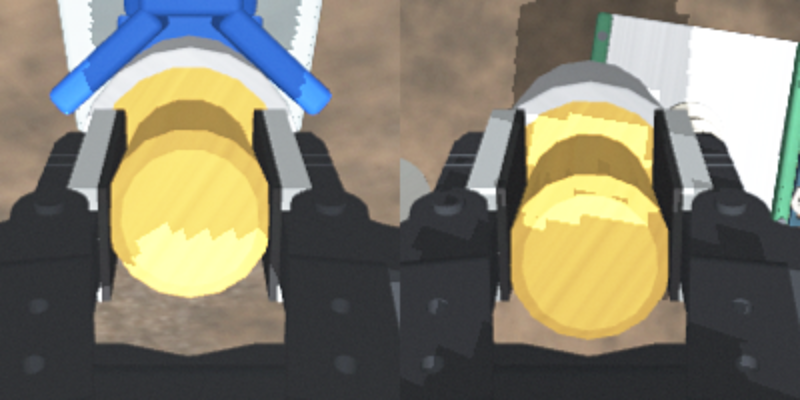

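View pics/s6.png

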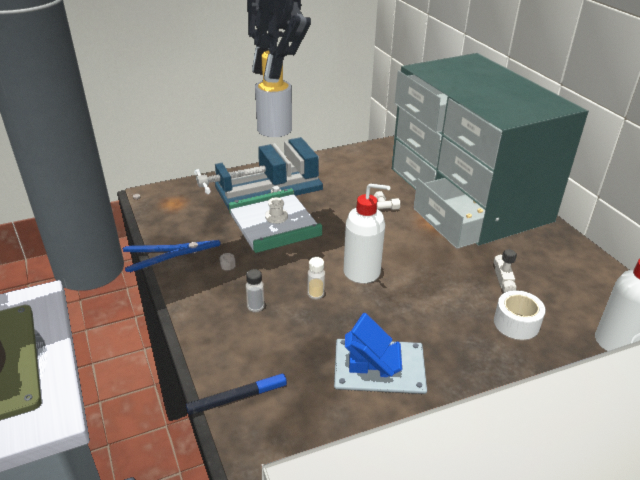

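Run:
```python
from h import *
from scipy.optimize import least_squares
np.set_printoptions(precision=4,suppress=True)
m=camera_model("wrist");W=np.linalg.inv(m['tool_from_camera']);K=cam("wrist")[0]
off=np.load("off.npy")
Rg,ax=frame(CY,.7-B);a=np.cos(.7)*up-np.sin(.7)*ax;at=Rg.T@a;print(at)
def pj(P): p=K@(W[:3,:3]@P+W[:3,3]);return p[:2]/p[2]
t=np.linspace(0,2*np.pi,181)
def outline(dy,tilt,dax,k,rad):
    R=cv2.Rodrigues(np.array([tilt,0,0.]))[0];A=R@at;
    g=off+.1*at # pivot near grasp
    base=g-.1*A+[0,dy,0]+dax*A
    e1=np.array([1,0,0.]);e2=np.cross(A,e1)
    return np.array([pj(base+k*A+rad*(np.cos(x)*e1+np.sin(x)*e2)) for x in t])
def feats(p):
    e=outline(*p,.118,.015);s=outline(*p,.070,.027);n=outline(*p,.118,.015)
    return np.array([e[:,1].max(),s[:,1].min()]),(e[:,0].min(),e[:,0].max(),e[:,1].min())
print("pred w4",feats((0,0,0)),"seen end bottom",230+297/4*2*.5,"shoulder top",230+38/2)
print("pred dy=6",feats((.006,0,0)))
print("pred tilt .02",feats((0,.02,0)));print("pred dax .0016",feats((0,0,-.0016)))
```

```text
[-0.     -0.2588 -0.9659]
pred w4 (array([382.8114, 253.0584]), (np.float64(280.12221900104663), np.float64(367.800910624813), np.float64(295.5700297577783))) seen end bottom 304.25 shoulder top 249.0
pred dy=6 (array([397.4799, 264.8983]), (np.float64(280.72216110351553), np.float64(367.21107207528837), np.float64(311.48730959922705)))
pred tilt .02 (array([383.4697, 251.8705]), (np.float64(280.12579406929666), np.float64(367.7973290050139), np.float64(296.7837992081781)))
pred dax .0016 (array([380.8678, 252.884 ]), (np.float64(280.70379708998456), np.float64(367.2302620744496), np.float64(294.76705072721256)))
```

Run:
```python
import cv2,numpy as np
a=cv2.imread("pics/w4.png")[240:405,275:375];b=cv2.imread("pics/w6.png")[240:405,275:375]
o=cv2.resize(np.hstack([a,b]),None,fx=3.6,fy=3.6,interpolation=cv2.INTER_CUBIC)
for y in range(240,405,10): cv2.line(o,(0,int((y-240)*3.6)),(8 if y%50 else 20,int((y-240)*3.6)),(0,0,255),1)
cv2.imwrite("pics/z6.png",o)
```

```text
(no output)
```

View pics/z6.png

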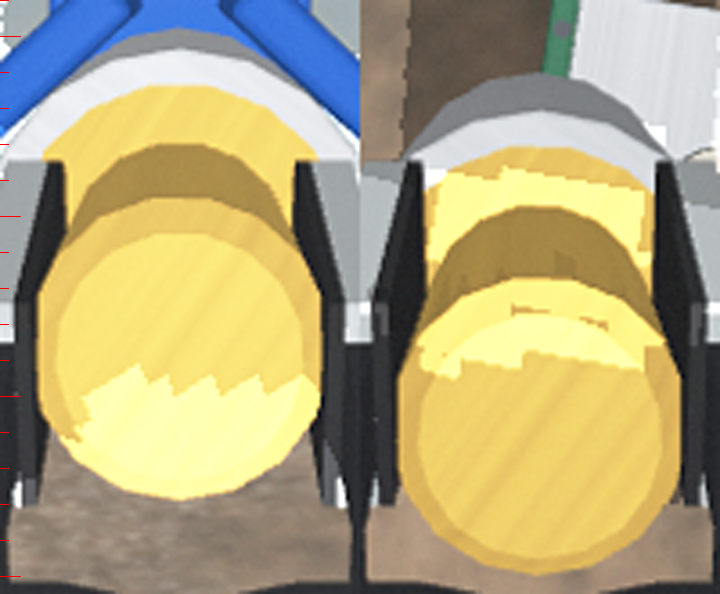

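Run:
```python
from h import *
off=np.load("off.npy");at=np.array([0,-.2588,-.9659])
p=np.load("p6.npz");R=p['R'];P=p['p'];S=cam("scene");im=cv2.imread("pics/s6.png");k=6
outs=[]
for dy,dax in((0,0),(.0083,.0007)):
    o=off+[0,dy,0]+dax*at; b=P+R@o; A=R@at
    print(b,A,o)
    c=cv2.resize(im[40:140,240:306],None,fx=k,fy=k,interpolation=cv2.INTER_CUBIC)
    e1=R[:,0];e2=np.cross(A,e1)
    for z,rad in((0,.027),(.07,.027),(.118,.015)):
        pts=[proj(S,b+z*A+rad*(np.cos(t)*e1+np.sin(t)*e2)) for t in np.linspace(0,6.283,40)]
        cv2.polylines(c,[np.int32([((u+.5-240)*k,(v+.5-40)*k) for u,v in pts])],True,(0,0,255),1)
    outs.append(c)
np.save("off2.npy",o)
cv2.imwrite("pics/c6.png",np.hstack(outs))
```

```text
[0.49917571 0.10028794 0.22960428] [3.12080488e-03 1.79012666e-04 9.99965239e-01] [-0.00020374  0.02534779  0.09531309]
[0.50706524 0.10168738 0.22813128] [3.12080488e-03 1.79012666e-04 9.99965239e-01] [-0.00020374  0.03346663  0.09463696]
```

View pics/c6.png

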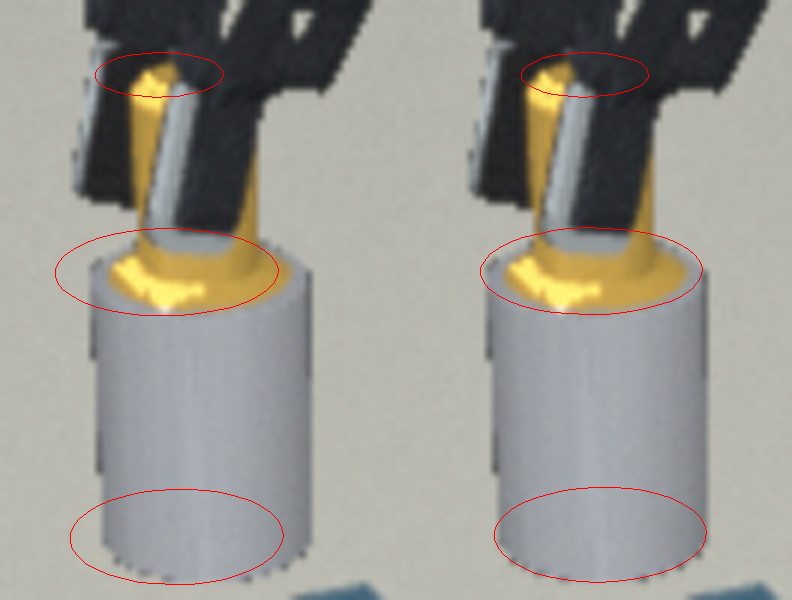

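With the shifted offset (8.3 mm in tool y, no tilt) the overlay fits the sleeve to within a pixel or so. I'll carry it back and seat it.

Run:
```python
from rap import *
o1=np.load("off.npy");o2=np.load("off2.npy");G=np.load("g.npy")
R,ax=frame(CY,.7-B);a=np.cos(.7)*up-np.sin(.7)*ax
tgt=G[:3]+R@(o1-o2); np.save("tgt.npy",tgt)
r.move_to([.45,-.08,.33],Rs)
r.move_to(tgt+[0,0,.13],R)
r.move_straight(tgt+[0,0,.05],R,velocity=.15); r.hold(.2)
e=r.current_position()-(tgt+[0,0,.05]); print(e,r.current_ft_force(),r.current_moment(), R.T@r.current_ee_rot())
np.save("e.npy",e)
cv2.imwrite("pics/s7.png",capture("scene"));cv2.imwrite("pics/w7.png",capture("wrist"))
S=cam("scene");im=cv2.imread("pics/s7.png");k=6
b=r.current_position()+r.current_ee_rot()@o2;A=r.current_ee_rot()@np.array([0,-.2588,-.9659]);print(b,np.degrees(np.arccos(A[2])))
c=cv2.resize(im[270:390,320:430],None,fx=5,fy=5,interpolation=cv2.INTER_CUBIC)
e1=R[:,0];e2=np.cross(A,e1)
for z,rad in((0,.027),(.07,.027),(.118,.015)):
    pts=[proj(S,b+z*A+rad*(np.cos(t)*e1+np.sin(t)*e2)) for t in np.linspace(0,6.283,40)]
    cv2.polylines(c,[np.int32([((u+.5-320)*5,(v+.5-270)*5) for u,v in pts])],True,(0,0,255),1)
cv2.imwrite("pics/c7.png",c);print(r.current_time_s())
```

```text
[ 0.001  -0.0004  0.0019] [-0.523  -0.2407 -2.8318] [ 0.218   0.4314 -0.0336] [[ 1.      0.0002  0.    ]
 [-0.0002  1.      0.0029]
 [-0.     -0.0029  1.    ]]
[ 0.5613 -0.2254  0.0814] 40.21975140200681
27.2333
```

View pics/c7.png

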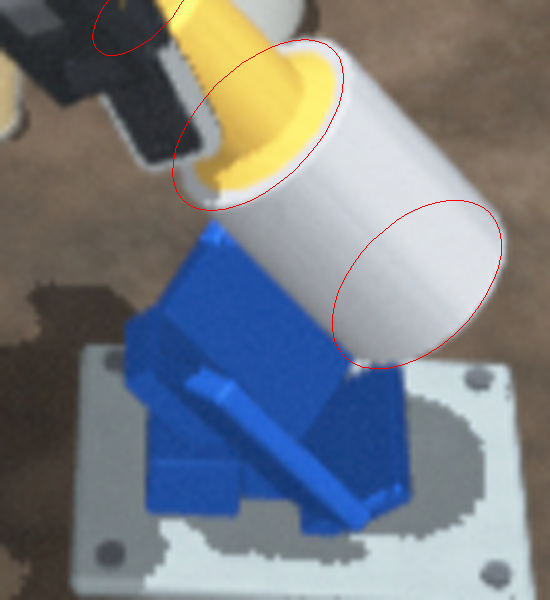

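View pics/w7.png

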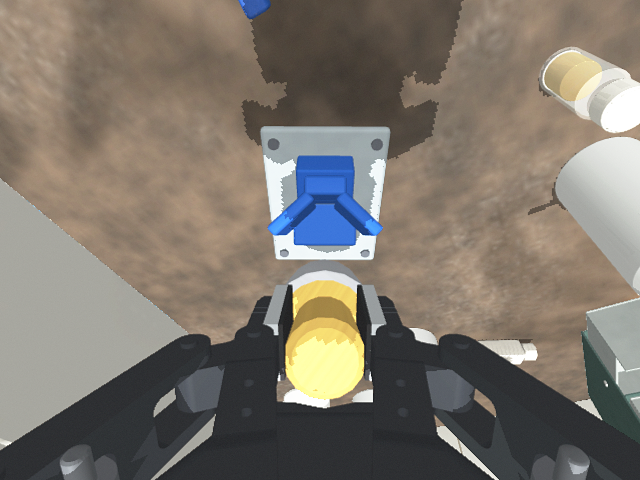

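The overlay fits and the sleeve is parallel to the trough, lying about 2 px off the trough's centre line. Lowering it now.

Run:
```python
from rap import *
tgt=np.load("tgt.npy");e=np.load("e.npy")
R,ax=frame(CY,.7-B)
r.move_straight(tgt-e+[0,0,.010],R,velocity=.12); r.hold(.1)
print(r.current_position()-tgt,r.current_ft_force())
for z in(.006,.004,.002,.0005,-.001):
    r.move_straight(tgt-[e[0],e[1],0]+[0,0,z],R,velocity=.05)
    f=r.current_ft_force();print(z,r.current_position()-tgt,f,r.current_moment())
    if f[2]>4 : break
cv2.imwrite("pics/s8.png",capture("scene"));cv2.imwrite("pics/w8.png",capture("wrist"));print(r.current_time_s())
a=cv2.imread("pics/s4.png")[270:400,320:440];b=cv2.imread("pics/s8.png")[270:400,320:440]
cv2.imwrite("pics/c8.png",cv2.resize(np.hstack([a,b]),None,fx=3.3,fy=3.3,interpolation=cv2.INTER_CUBIC))
```

```text
[-0.0003  0.      0.0093] [ 0.2285  0.0051 -2.8484]
0.006 [-0.0008  0.0003  0.0063] [ 0.1173 -0.0944 -2.8945] [0.2458 0.4654 0.0044]
0.004 [-0.0011  0.0005  0.0038] [-0.3271  0.1883 -2.5587] [ 0.2508  0.5244 -0.0187]
0.002 [-0.0009  0.0004  0.002 ] [ 0.3702  0.1275 -3.1157] [0.2932 0.3691 0.0479]
0.0005 [-0.0006  0.0003  0.0008] [ 2.4158  0.6936 -2.8905] [0.2622 0.0768 0.1342]
-0.001 [-0.0002  0.0001  0.    ] [-0.5086  2.0006  1.7293] [0.2661 0.0106 0.2036]
29.1833
```

View pics/c8.png

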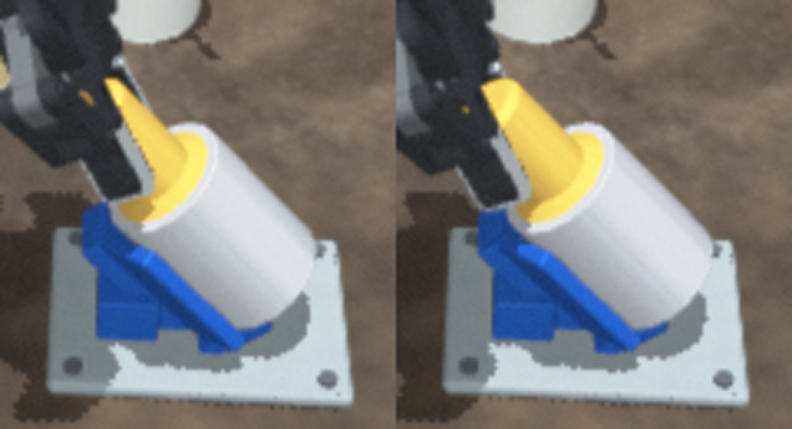

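View pics/w8.png

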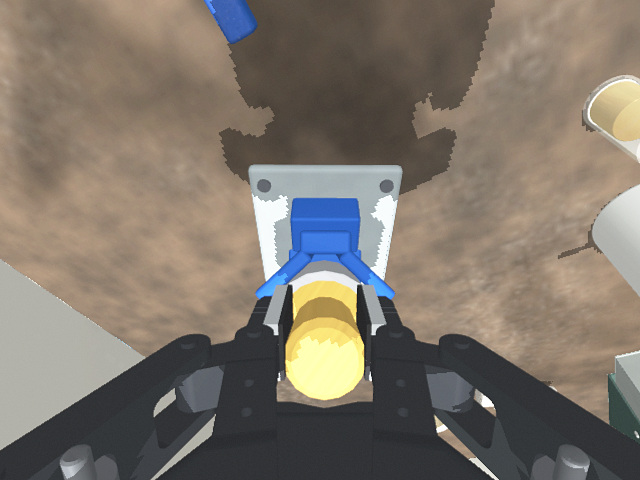

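The sleeve is home: it overlays its original place within about 1 px. Releasing and backing off.

Run:
```python
from rap import *
R,ax=frame(CY,.7-B)
r.grip(.036); r.hold(.2); print(r.current_ft_force()); r.grip(.055); print(r.current_ft_force())
p=r.current_position()
r.move_straight(p-.10*R[:,2],R,velocity=.12)
r.move_straight(p-.10*R[:,2]+[-.03,0,.1],R,velocity=.25)
Rs2,_=frame(0,0)
try: r.move_joints([-60,*r.current_joints()[1:]])
except Exception as ex: print(ex)
r.hold(.3)
cv2.imwrite("pics/s9.png",capture("scene"));cv2.imwrite("pics/t9.png",capture("top"));print(r.current_time_s(),r.current_position())
for n in("bush_center","nut_center","vial_1","wash_bottle"): print(n,[(d['score'],d['extent']) for d in find_in("top",n)[:2]])
```

```text
[-0.9348  0.3716 -0.4783]
[ 0.6782 -0.269  -0.1398]
32.875 [ 0.2806 -0.3679  0.2905]
bush_center [(0.72, [183.5, 239.5, 211.0, 265.4]), (0.49, [309.5, 316.4, 325.9, 328.8])]
nut_center [(0.66, [236.9, 317.1, 256.1, 333.3])]
vial_1 [(0.82, [319.1, 248.0, 331.8, 269.0]), (0.64, [310.2, 316.6, 329.3, 330.7])]
wash_bottle [(0.87, [293.0, 176.0, 348.9, 225.1])]
```

View pics/s9.png

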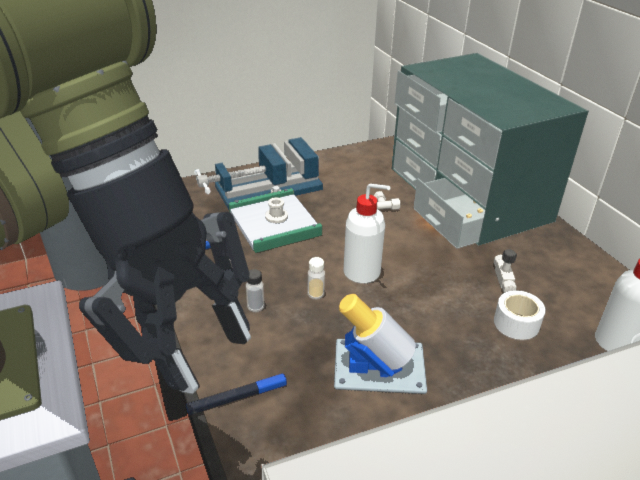

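View pics/t9.png

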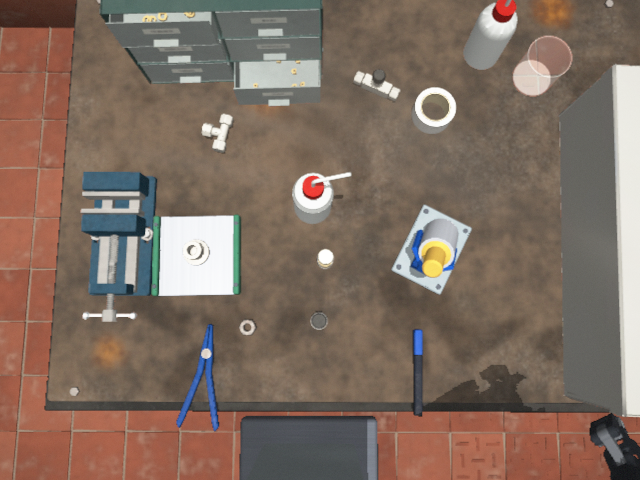

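The final pictures show everything in place: bush standing flange down on the tray at (195,252), sleeve home at (433,250), nut on the bench at (248,327). The bottle and both vials are where they started. Handing in.

Run:
```python
from h import *
d=cv2.absdiff(cv2.imread("pics/t0.png") if False else cv2.imread("pics/top0.png"),cv2.imread("pics/t9.png")).max(2)
print("diff bottle/vials",(d[165:340,285:360]>40).sum(),"cradle",(d[200:300,385:480]>40).sum())
r.job_done();print(r.current_time_s())
```

```text
diff bottle/vials 0 cradle 0
the job is handed in; nothing more can be done
the job is handed in; nothing more can be done
```

The job is done and handed in at about 33 s, well inside the 58 s limit; no verdict was reported.

- **Nut:** I moved it off the tray first. It lies flat on the bench at about (0.41, 0.085).
- **Bush:** It came out on the second rap. The last pictures show it standing on its wide flange near the middle of the tray.
- **Sleeve:** It is back in its cradle. Comparing the first and last top pictures showed no changed pixels above threshold there.
- **Bottle and vials:** The same comparison showed no changed pixels around them.

- **Sleeve slip:** On the first rap the sleeve slid about 5.5 mm up in the grip. I stood it on the tray and re-gripped it after each rap, which shifted it about 8 mm sideways in the jaws. I measured that shift with the wrist camera, checked it against the scene camera, and corrected for it when seating the sleeve.
- **Not checked:** I could only read forces after each move, so I did not see the peak force or the exact rim speed during the raps. I kept the approach moderate (0.30 and 0.36 m/s mean), and after the slip I cut the grip from 120 to 90 N.

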